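# Release the toner cartridge from its drum unit

## Robot

A 6-joint arm with a two-finger parallel gripper is mounted at the origin on the work surface. World frame = base frame: x ahead of the robot, y to its left, z up, the work surface at z = 0. Lengths are in m, angles in rad, forces in N, time in s.
With the tool pointing down it reaches from about 0.35 to 0.975 m from the base axis. Payload 4.9 kg.
Tool frame: the origin (TCP) lies on the centre line of the jaws, within the pads' length; the fingertips stand manip.tips_ahead ahead of it and the grasp point (between the pads) lies 8 mm behind it (manip.tips_ahead is the distance from the TCP to the fingertips, in m); z points along the fingers, y is the line along which they close (so a half turn about z gives the same grasp; the last joint's range is limited). The gripper opens to 85 mm and grips with 20 to 120 N. Pads are 22 mm wide; open, the fingers measure 114 mm over their backs; the gripper's body (76 mm by 85 mm) begins 54 mm behind the grasp point. The pads swing forward as they close: fully open they stand 13 mm farther back than shut.
Start: joints at [-1.389, 0.053, 1.613, -0, 1.476, -0.119], TCP at [0.185, -0.597, 0.242] pointing down, gripper open.
Joint ranges: [-3.01, 3.01], [-1.01, 2.22], [0.06, 2.58], [-1.02, 4.17], [0.09, 2.62], [-3.14, 3.14]. Speed limits (rad/s): [2.57, 2.57, 3.14, 3.14, 3.14, 3.14].

## Interface

Orientations are given as [roll, pitch, yaw] about the fixed x, y, z axes, in that order (R = Rz(yaw) Ry(pitch) Rx(roll)).
In Python, from bench import manip gives the robot as it stands.
- The arm moves only by the tool jog_arm, never from a script. Its argument "series" is a list of rows, each an object of numbers: "x", "y", "z": the shift along the tool's x, y, z in mm; "ax", "ay", "az": the turn, a rotation vector about the tool's x, y, z in degrees; "fingers": the opening, from 0 (shut) to 1 (fully open). A call has 1 to 20 rows; each row shifts and turns the commanded pose from where the row before left it, along the tool's axes as they then stand; what a row does not reach is not made up. A row lasts 1/8 s, in which the tool goes at most 62.5 mm and 10.7 degrees, less where a joint would pass 70% of its speed; a pose out of reach is approached as far as the arm can. A call with a gripper value outside its range is refused whole. The fingers move at their own pace and stop on an object; "newtons" is the grip in N (left out, the last holds). Time passes only in rows, so rows that do not move let the fingers close. It gives the time, the measured TCP pose, the force, the opening and the grip force at its end, in the units of the state.
- manip.get_state(): the state, without advancing time (a new reading comes with each control period).
- manip.read_camera(name): name is "scene" or "top" or "wrist"; returns the picture (420x560x3 uint8, red, green, blue); there is no depth.
- manip.calibration(name): a dict with "fx", "fy", "cx", "cy" (pixels), "rvec" (rotation vector, rad) and "tvec" (3), from world to camera coordinates, as OpenCV has them. Camera axes: x right, y down, z forward; pixel columns grow to the right and rows downward; lengths in m; the calibration is good to about 2 mm. The wrist camera is an equidistant fisheye: a pixel r from the principal point sees the ray r / f radians off the axis. A picture is of the moment at which its call begins: read the wrist's pose just before it. calibration takes no time and is no camera call; for the wrist camera it gives the pose at the moment of the call.
- manip.job_done(): hands the job in; it is judged then, once.
The state is a dict: "t": time; "q": joint angles; "qd": joint speeds; "joint_torque": joint torques, N m; "eef_pos": TCP position; "tcp_rot": TCP orientation; "force": force on the tool from outside, world axes, zero at the start; "wrist_torque": the same for the moment, N m; "grip_width": opening from 0.0 (shut) to 1.0 (fully open); "grip_force": force on a finger pad.
Only numpy, scipy, OpenCV 4.12 (cv2) and the standard library are available. Lean on these libraries where they do the work, as an engineer would, in place of code of your own. Each camera call takes 0.05 s, during which the arm holds its last target. There are 200 camera calls.

## Task

The toner cartridge is spent: hold its green release button down while you pull the cartridge by its upright handle out of the drum unit, along the rails, then set it down flat in the blue tray and let go. Be gentle: press only as hard as the button needs, never yank on the catch or bottom the button out hard, and do not drop the cartridge. Leave the other things on the desk where they are.

Things in the scene. Friction and masses are not known exactly. Their poses are not given: they have to be found in the camera images.
- drum_unit: Fixed grey drum unit, the cartridge's socket, 215 (x) x 150 (y) x 38 mm high. Origin: on the desk under the seated cartridge's centre; z up; cartridge pulls out along its -x (roughly towards the robot). Base plate 4 mm thick, x -130 to +85. Side cheeks with low lips, x -25 to +52, hold the cartridge down until it is 70 mm out. Play about 2 mm each way.
- lugs (a point): Midway between the drum unit's two steel lugs (one on each cheek), at their back faces, 29 mm above the desk. They block the cartridge's two green side catches until the button is pressed; the button must stay pressed until the cartridge is 25 mm out. More than 42 N between cartridge and drum unit (weight and press included) is too rough. Drag: up to 0.75 of the downward load.
- cartridge: Black toner cartridge, 90 (x) x 115 (y) x 28 mm high, 0.24 to 0.45 kg, seated in the drum unit with parallel axes. Origin: centre of its underside; z up; pulls out along its own -x. On top it carries a pale upright handle and, behind the handle (+x side), the green release button.
- handle (a point): On the cartridge: centre of its handle, an upright plate 12 mm thick (x), 46 mm wide (y), from 28 to 74 mm above the cartridge's underside; this point is at 50 mm, 6 mm to -x of the cartridge's origin. Grip it from above across x: one finger then comes down on the button, the other over the cartridge's bare top at 28 mm.
- button_foot (a point): On the cartridge's top (28 mm up), below the centre of the flat green button, 37 (x) x 44 (y) mm, its near edge 3 mm behind the handle. Its top is 40 to 54 mm above the underside, different each time and not reported: feel for it. Spring: 2 N to start, +1.5 N per mm down; catches free after 4 mm (8 N); hard stop at 6 mm (11 N). Springs back when let go.
- tray: Fixed blue open tray, 200 (x) x 180 (y) x 30 mm high, walls and floor 4 mm thick, empty. Origin: centre of its underside, on the desk; z up.
- mouse: Bystander: black computer mouse, 100 x 58 x 34 mm; origin at the centre of its underside.
- flask: Bystander: pale translucent drinking flask with a white cap, diameter 68, 170 mm high; origin at the centre of its underside.
- glue_bottle: Bystander: small white bottle with a blue cap, diameter 38, 110 mm high; origin at the centre of its underside.
- stapler: Bystander: red and black stapler, 125 x 36 x 43 mm; origin at the centre of its underside.
- note_block: Bystander: block of yellow notes, 76 x 76 x 26 mm; origin at the centre of its underside.
- carton: Bystander: cardboard carton, 110 x 150 x 110 mm; origin at the centre of its underside.
There are look-alikes about, which are no part of the job. What is shaped like the cartridge but orange is not meant.

How it is judged:
By the outcome, as a careful person would: the job done as asked, in the order asked, and still so for the second after the job is handed in, with the robot touching nothing.
It also fails if it takes over 64 s, if anything falls off the work surface, if the arm or the gripper's body presses on something with over 40 N, if the wrist force passes 120 N, or if a joint passes its speed limit or range.

## Working session

There is one attempt and no reset: what is moved stays moved. The work goes in short steps, Python scripts to look and compute and a tool call to move; the robot and the scene stay as the last step left them, time stands still between calls to the robot, and variables do not carry over. Pictures are saved under pics/ and viewed, at most 10 in all, crops included, and the job is handed in when it is done.

Besides the shell and the picture viewer there is one more tool, called after "Request:" by a JSON object that holds its "name" and its "arguments". jog_arm: Moves the arm, as the interface text tells. Its arguments: {"type":"object","properties":{"series":{"type":"array","items":{"type":"object","properties":{"x":{"type":"number"},"y":{"type":"number"},"z":{"type":"number"},"ax":{"type":"number"},"ay":{"type":"number"},"az":{"type":"number"},"fingers":{"type":"number"}}}},"newtons":{"type":"number"}},"required":["series"]}

```bash
ls; mkdir -p pics; cat > h.py <<'E'
import numpy as np, cv2
from bench import manip
def ray(name,u,v,c=None):
    c=c or manip.calibration(name)
    R,_=cv2.Rodrigues(np.array(c["rvec"],float)); t=np.array(c["tvec"],float)
    x=(u-c["cx"])/c["fx"]; y=(v-c["cy"])/c["fy"]
    if name=="wrist":
        r=np.hypot(x,y); d=np.array([x/r*np.sin(r),y/r*np.sin(r),np.cos(r)]) if r>1e-9 else np.array([0,0,1.])
    else: d=np.array([x,y,1.])
    return -R.T@t, R.T@d/np.linalg.norm(d)
def onz(name,u,v,z,c=None):
    o,d=ray(name,u,v,c); return o+d*(z-o[2])/d[2]
def proj(name,p,c=None):
    c=c or manip.calibration(name)
    R,_=cv2.Rodrigues(np.array(c["rvec"],float)); q=R@np.array(p)+np.array(c["tvec"],float)
    if name=="wrist":
        r=np.hypot(q[0],q[1]); th=np.arctan2(r,q[2]); return c["cx"]+c["fx"]*th*q[0]/r, c["cy"]+c["fy"]*th*q[1]/r
    return c["fx"]*q[0]/q[2]+c["cx"], c["fy"]*q[1]/q[2]+c["cy"]
E
python3 - <<'E'
from h import *
print(manip.get_state(), manip.tips_ahead)
for n in("scene","top"):
    im=manip.read_camera(n); cv2.imwrite(f"pics/{n}0.png",im[:,:,::-1]); print(n,manip.calibration(n), ray(n,280,210))
E
```

```text
pics
{'t': 0.0, 'q': array([-1.38899328e+00,  5.33441975e-02,  1.61428513e+00, -1.38137497e-05,
        1.47600739e+00, -1.19023237e-01]), 'qd': array([-0.00087094,  0.00040216,  0.00135378, -0.00148553,  0.00089063,
        0.00121722]), 'joint_torque': array([-1.36506169e-03, -3.93677938e+01, -3.70177209e+01, -2.31283093e-04,
        6.94130940e-03,  6.93903985e-06]), 'eef_pos': array([ 0.18506728, -0.59634416,  0.24107615]), 'tcp_rot': array([-3.13956143e+00, -2.29064237e-04,  3.00827373e-01]), 'force': array([ 0.47065466, -0.76349029, -0.1884415 ]), 'wrist_torque': array([ 0.01976055, -0.02466655, -0.03574123]), 'grip_force': 0.0, 'grip_width': 0.9977655533325241} 0.011
scene {'fx': 406.7379666140678, 'fy': 406.7379666140678, 'cx': 283.6795834166158, 'cy': 210.75297333662667, 'rvec': array([ 2.09666563,  1.47586831, -0.47982569]), 'tvec': array([-0.1822229 , -0.38166905,  1.51441516])} (array([ 1.20172272, -0.25525839,  0.98134367]), array([-0.56716025,  0.20672901, -0.79724047]))
top {'fx': 510.81167539312565, 'fy': 510.81167539312565, 'cx': 285.2548612173137, 'cy': 208.42903866694223, 'rvec': array([ 2.18992618, -2.17786275,  0.10414297]), 'tvec': array([-0.03893158,  0.59912489,  1.52517849])} (array([ 0.46924948, -0.01839711,  1.57038282]), array([ 8.07720085e-02, -8.40432243e-04, -9.96732249e-01]))
```

View pics/scene0.png

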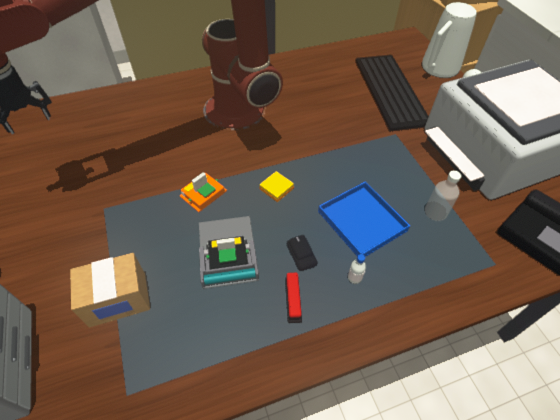

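View pics/top0.png

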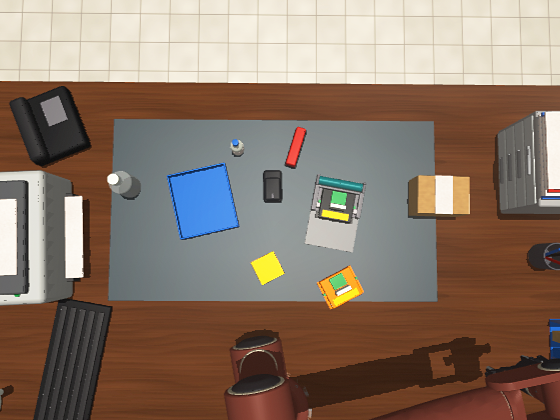

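Candidates: the black cartridge in the grey drum unit (top 338,203; scene 227,250) and the orange look-alike (top 341,287; scene 203,190). The description fits the black one. The tray is at top (203,202), the mouse at (272,186), and the stapler at (296,147).

```bash
python3 - <<'E'
from h import *
im=cv2.imread("pics/top0.png")
cv2.imwrite("pics/crop.png",cv2.resize(im[160:320,290:400],None,fx=4.5,fy=3.7,interpolation=cv2.INTER_CUBIC)[:600])
hsv=cv2.cvtColor(im,cv2.COLOR_BGR2HSV)
def cs(lo,hi,z,name,mina=40):
    m=cv2.inRange(hsv,lo,hi)
    for c in cv2.findContours(m,0,2)[0]:
        if cv2.contourArea(c)>mina:
            r=cv2.minAreaRect(c); b=cv2.boxPoints(r)
            P=np.array([onz("top",*p,z)[:2] for p in b]); print(name,np.round(r[0]),"ctr",onz("top",*r[0],z).round(3),"corners",P.round(3).tolist())
cs((50,100,80),(75,255,255),.05,"green")
cs((105,150,80),(125,255,255),.03,"blue",500)
cs((82,80,60),(98,255,200),.03,"teal",60)
cs((24,150,100),(34,255,255),.032,"yellow")
E
```

```text
green [338. 281.] ctr [ 0.383 -0.191  0.05 ] corners [[0.388, -0.164], [0.409, -0.201], [0.377, -0.218], [0.357, -0.182]]
green [338. 197.] ctr [ 0.631 -0.194  0.05 ] corners [[0.618, -0.169], [0.653, -0.175], [0.645, -0.22], [0.61, -0.213]]
blue [202. 201.] ctr [0.621 0.216 0.03 ] corners [[0.698, 0.328], [0.74, 0.151], [0.544, 0.105], [0.504, 0.28]]
teal [341. 183.] ctr [ 0.676 -0.203  0.03 ] corners [[0.676, -0.135], [0.7, -0.14], [0.677, -0.271], [0.652, -0.267]]
yellow [346. 296.] ctr [ 0.336 -0.217  0.032] corners [[0.327, -0.177], [0.365, -0.248], [0.346, -0.258], [0.308, -0.187]]
yellow [267. 268.] ctr [0.421 0.018 0.032] corners [[0.436, 0.069], [0.472, 0.002], [0.406, -0.034], [0.37, 0.033]]
yellow [335. 215.] ctr [ 0.58  -0.186  0.032] corners [[0.578, -0.145], [0.597, -0.149], [0.583, -0.226], [0.564, -0.222]]
```

View pics/crop.png

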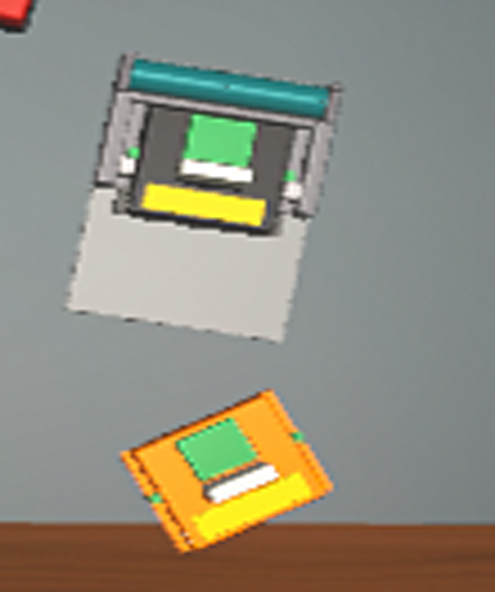

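The crop confirms it: the black cartridge sits in the grey drum unit with the teal bar and green button at top (338,197), and the orange one stands free. Yaw is about -10.3° and the origin about (0.610,-0.190). The tray is at (0.62,0.216), yaw about +14°. I'll move above the cartridge and refine the position with the wrist camera.

Request:
{"name": "jog_arm", "arguments": {"series": [{"x": 32, "y": -16.5}, {"x": 32, "y": -16.5}, {"x": 32, "y": -16.5}, {"x": 32, "y": -16.5}, {"x": 32, "y": -16.5}, {"x": 32, "y": -16.5}, {"x": 32, "y": -16.5}, {"x": 32, "y": -16.5}, {"x": 32, "y": -16.5}, {"x": 32, "y": -16.5}, {"x": 32, "y": -16.5}, {"x": 32, "y": -16.5}, {"x": 32, "y": -16.5}, {"x": 32, "y": -16.5}, {"x": 32, "y": -16.5}, {"x": 32, "y": -16.5}]}}

```text
$.series[0]: bad value
```

Request:
{"name": "jog_arm", "arguments": {"series": [{"az": -9}, {"az": -9}, {"az": -9}, {"az": -9}, {"az": -9}, {"az": -9}, {"az": -8.5}, {}]}}

```text
$.series[0]: bad value
```

```bash
python3 - <<'E'
from h import *
s=manip.get_state(); c=manip.calibration("wrist"); im=manip.read_camera("wrist"); cv2.imwrite("pics/w1.png",im[:,:,::-1])
np.save("w1.npy",c,allow_pickle=True)
print(s["t"],s["eef_pos"],s["tcp_rot"],s["q"],s["force"]); print(c, ray("wrist",280,210,c))
E
```

```text
0.1 [ 0.185077   -0.59639412  0.24114045] [-3.13970248e+00 -2.40982864e-04  3.00804026e-01] [-1.38900481e+00  5.33354300e-02  1.61418655e+00  1.49208846e-05
  1.47597609e+00 -1.19014163e-01] [0.77525252 0.25873734 0.00759439]
{'fx': 325.19226210127806, 'fy': 325.19226210127806, 'cx': 280.7734251099303, 'cy': 210.3374274539798, 'rvec': array([-2.34192296,  1.72603688,  0.24396558]), 'tvec': array([-0.62287651, -0.03655348,  0.37908609])} (array([ 0.25019751, -0.57543866,  0.3732146 ]), array([-0.26241269, -0.07655259, -0.96191438]))
```

View pics/w1.png

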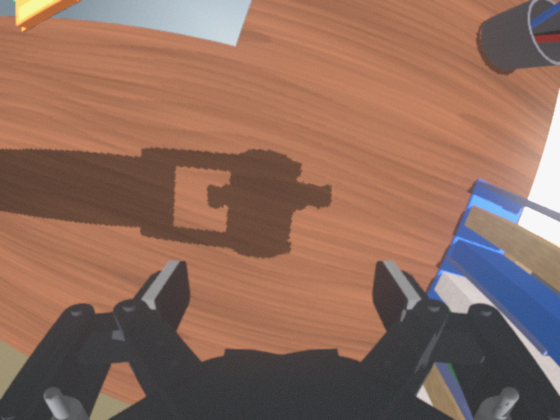

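The moves were refused, so each row probably needs every field. The picture shows only the desk and the open fingers, with pads at about (180,290) and (390,290).

Request:
{"name": "jog_arm", "arguments": {"series": [{"x": 32, "y": -16.5, "z": 0, "ax": 0, "ay": 0, "az": 0, "fingers": 1}, {"x": 32, "y": -16.5, "z": 0, "ax": 0, "ay": 0, "az": 0, "fingers": 1}, {"x": 32, "y": -16.5, "z": 0, "ax": 0, "ay": 0, "az": 0, "fingers": 1}, {"x": 32, "y": -16.5, "z": 0, "ax": 0, "ay": 0, "az": 0, "fingers": 1}, {"x": 32, "y": -16.5, "z": 0, "ax": 0, "ay": 0, "az": 0, "fingers": 1}, {"x": 32, "y": -16.5, "z": 0, "ax": 0, "ay": 0, "az": 0, "fingers": 1}, {"x": 32, "y": -16.5, "z": 0, "ax": 0, "ay": 0, "az": 0, "fingers": 1}, {"x": 32, "y": -16.5, "z": 0, "ax": 0, "ay": 0, "az": 0, "fingers": 1}, {"x": 32, "y": -16.5, "z": 0, "ax": 0, "ay": 0, "az": 0, "fingers": 1}, {"x": 32, "y": -16.5, "z": 0, "ax": 0, "ay": 0, "az": 0, "fingers": 1}, {"x": 32, "y": -16.5, "z": 0, "ax": 0, "ay": 0, "az": 0, "fingers": 1}, {"x": 32, "y": -16.5, "z": 0, "ax": 0, "ay": 0, "az": 0, "fingers": 1}, {"x": 32, "y": -16.5, "z": 0, "ax": 0, "ay": 0, "az": 0, "fingers": 1}, {"x": 32, "y": -16.5, "z": 0, "ax": 0, "ay": 0, "az": 0, "fingers": 1}, {"x": 32, "y": -16.5, "z": 0, "ax": 0, "ay": 0, "az": 0, "fingers": 1}, {"x": 32, "y": -16.5, "z": 0, "ax": 0, "ay": 0, "az": 0, "fingers": 1}], "newtons": 20}}

```text
t: 2.15
eef_pos: [0.5965, -0.1921, 0.2418]
tcp_rot: [-3.141, 0.001, 0.301]
force: [-0.6, -0.2, 0.6]
grip_width: 0.998
grip_force: 0.0
```

Request:
{"name": "jog_arm", "arguments": {"series": [{"az": -9, "fingers": 0.35}, {"az": -9, "fingers": 0.35}, {"az": -9, "fingers": 0.35}, {"az": -9, "fingers": 0.35}, {"az": -9, "fingers": 0.35}, {"az": -9, "fingers": 0.35}, {"az": -8.5, "fingers": 0.35}, {"x": 0, "fingers": 0.35}]}}

```text
$.series[0]: bad value
```

```bash
python3 - <<'E'
from h import *
s=manip.get_state(); c=manip.calibration("wrist"); im=manip.read_camera("wrist"); cv2.imwrite("pics/w2.png",im[:,:,::-1])
np.save("w2.npy",c,allow_pickle=True)
print(s["t"],s["eef_pos"],s["tcp_rot"],s["q"],s["force"],s["grip_width"])
E
```

```text
2.15 [ 0.59654348 -0.19205223  0.24184534] [-3.14122142e+00  5.24429873e-04  3.00871310e-01] [-4.30108539e-01  5.73698907e-02  1.60881326e+00 -7.40496672e-05
  1.47604779e+00  8.39823604e-01] [-0.62466799 -0.24774295  0.61216532] 0.9977997281162133
```

View pics/w2.png

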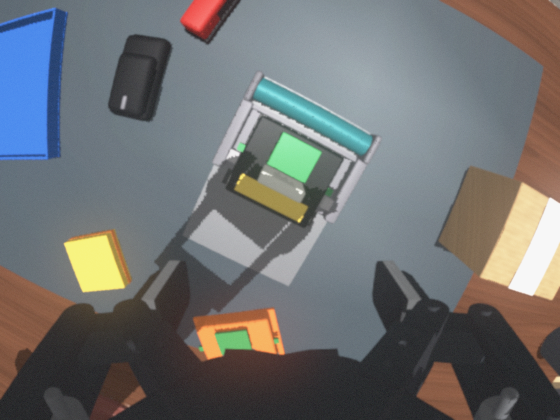

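The wrist picture shows the black cartridge with the green button at (295,157), the handle at about (283,183), the yellow label at (270,198) and the drum's teal bar at (315,115). I'll turn the tool and look again.

Request:
{"name": "jog_arm", "arguments": {"series": [{"x": 0, "y": 0, "z": 0, "ax": 0, "ay": 0, "az": -9, "fingers": 0.35}, {"x": 0, "y": 0, "z": 0, "ax": 0, "ay": 0, "az": -9, "fingers": 0.35}, {"x": 0, "y": 0, "z": 0, "ax": 0, "ay": 0, "az": -9, "fingers": 0.35}, {"x": 0, "y": 0, "z": 0, "ax": 0, "ay": 0, "az": -9, "fingers": 0.35}, {"x": 0, "y": 0, "z": 0, "ax": 0, "ay": 0, "az": -9, "fingers": 0.35}, {"x": 0, "y": 0, "z": 0, "ax": 0, "ay": 0, "az": -9, "fingers": 0.35}, {"x": 0, "y": 0, "z": 0, "ax": 0, "ay": 0, "az": -8.5, "fingers": 0.35}, {"x": 0, "y": 0, "z": 0, "ax": 0, "ay": 0, "az": 0, "fingers": 0.35}, {"x": 0, "y": 0, "z": 0, "ax": 0, "ay": 0, "az": 0, "fingers": 0.35}]}}

```text
t: 3.32
eef_pos: [0.5958, -0.1931, 0.2421]
tcp_rot: [-3.141, -0.0, 1.39]
force: [0.3, 0.0, 0.8]
grip_width: 0.35
grip_force: 0.0
```

```bash
python3 - <<'E'
from h import *
s=manip.get_state(); c=manip.calibration("wrist"); im=manip.read_camera("wrist"); cv2.imwrite("pics/w3.png",im[:,:,::-1])
np.save("w3.npy",c,allow_pickle=True)
print(s["t"],s["eef_pos"],s["tcp_rot"],s["q"],s["force"],s["grip_width"])
print("predicted handle px",proj("wrist",[.604,-.189,.054],c))
crop=im[:,:,::-1]
cv2.imwrite("pics/w3c.png",cv2.resize(crop[60:330,100:460],None,fx=2.2,fy=2.2,interpolation=cv2.INTER_CUBIC))
E
```

```text
3.325 [ 0.59581005 -0.1930848   0.24205711] [-3.14119151e+00 -7.31244066e-05  1.38950307e+00] [-4.32128568e-01  5.62096316e-02  1.60966630e+00 -2.88612540e-05
  1.47612346e+00 -2.50832591e-01] [0.29587887 0.02419734 0.75278404] 0.3498037155161447
predicted handle px (np.float64(289.7563924557799), np.float64(184.63548141655485))
```

View pics/w3c.png

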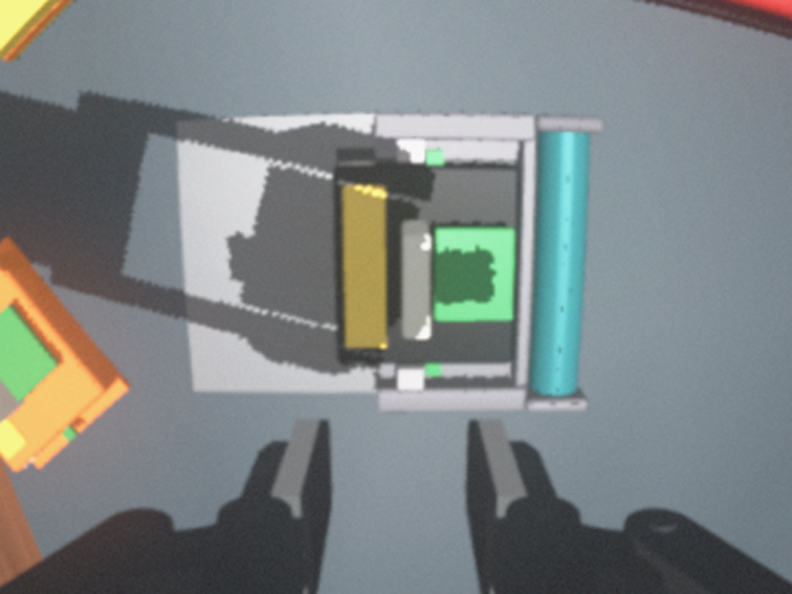

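The wrist crop shows the drum and cartridge aligned with the image: handle top at crop (402–431, 220–340), button at (433–515, 227–321), and green catches at (434,157) and (433,370). I'll convert these to positions and check the sizes.

```bash
python3 - <<'E'
from h import *
c=np.load("w3.npy",allow_pickle=True).item()
P=lambda u,v,z:onz("wrist",100+u/2.2,60+v/2.2,z,c)[:2]
yaw=1.3895; tx=np.array([np.cos(yaw),np.sin(yaw)]); ty=np.array([np.sin(yaw),-np.cos(yaw)]); tcp=np.array([.5958,-.1931])
T=lambda p:np.round(1000*np.array([(p-tcp)@tx,(p-tcp)@ty]),1)
for n,pts,z in [("handle top",[(402,220),(431,220),(431,340),(402,340)],.078),
 ("base front",[(177,122),(193,390)],.004),("button z50",[(433,227),(515,227),(515,321),(433,321)],.05),("button z40",[(433,227),(515,227),(515,321),(433,321)],.044),("button z58",[(433,227),(515,227),(515,321),(433,321)],.058),
 ("lug/catch boundary z29",[(426,157),(425,370)],.029),("cart front",[(337,165),(340,362)],.032)]:
    q=np.array([P(u,v,z) for u,v in pts]); print(n,q.mean(0).round(4),"tool:",[T(p).tolist() for p in q],"mean",T(q.mean(0)))
    if len(q)==2: d=q[0]-q[1]; print("   yaw",np.degrees(np.arctan2(-d[0],d[1])))
    else:
        d=q[0]+q[1]-q[2]-q[3]; print("   yaw",np.degrees(np.arctan2(-d[0],d[1])))
E
```

```text
handle top [ 0.6033 -0.187 ] tool: [[33.4, 0.1], [33.4, 12.2], [-18.6, 12.7], [-18.6, 0.2]] mean [7.4 6.3]
   yaw -10.075326336282382
base front [ 0.4805 -0.1678] tool: [[78.7, -117.9], [-70.5, -118.1]] mean [   4.1 -118. ]
   yaw -10.490112390800599
button z50 [ 0.6299 -0.1947] tool: [[26.7, 14.4], [27.1, 52.2], [-17.7, 53.8], [-17.7, 14.9]] mean [ 4.6 33.8]
   yaw -9.046698525835458
button z40 [ 0.6303 -0.196 ] tool: [[25.9, 14.7], [26.3, 53.2], [-19.3, 54.8], [-19.3, 15.2]] mean [ 3.4 34.5]
   yaw -9.046698525835309
button z58 [ 0.6293 -0.1929] tool: [[27.8, 14.0], [28.2, 50.9], [-15.5, 52.5], [-15.5, 14.5]] mean [ 6.2 33. ]
   yaw -9.046698525835508
lug/catch boundary z29 [ 0.6084 -0.191 ] tool: [[58.0, 11.9], [-49.2, 12.2]] mean [ 4.4 12. ]
   yaw -10.206606980787567
cart front [ 0.5665 -0.1824] tool: [[54.4, -30.5], [-44.0, -30.9]] mean [  5.2 -30.7]
   yaw -10.576399759218363
```

All the cues agree: handle centre at tool offset x +4.4, y +6.2 mm, yaw within 0.3°. I'll centre over it and come down.

Request:
{"name": "jog_arm", "arguments": {"series": [{"x": 2.2, "y": 3.1, "z": 10, "ax": 0, "ay": 0, "az": 0, "fingers": 0.35}, {"x": 2.2, "y": 3.1, "z": 20, "ax": 0, "ay": 0, "az": 0, "fingers": 0.35}, {"x": 0, "y": 0, "z": 25, "ax": 0, "ay": 0, "az": 0, "fingers": 0.35}, {"x": 0, "y": 0, "z": 25, "ax": 0, "ay": 0, "az": 0, "fingers": 0.35}, {"x": 0, "y": 0, "z": 25, "ax": 0, "ay": 0, "az": 0, "fingers": 0.35}, {"x": 0, "y": 0, "z": 20, "ax": 0, "ay": 0, "az": 0, "fingers": 0.35}, {"x": 0, "y": 0, "z": 15, "ax": 0, "ay": 0, "az": 0, "fingers": 0.3}, {"x": 0, "y": 0, "z": 0, "ax": 0, "ay": 0, "az": 0, "fingers": 0.3}, {"x": 0, "y": 0, "z": 0, "ax": 0, "ay": 0, "az": 0, "fingers": 0.3}]}}

```text
t: 4.5
eef_pos: [0.6035, -0.1901, 0.1033]
tcp_rot: [3.14, 0.0, 1.392]
force: [0.7, -0.7, 0.6]
grip_width: 0.298
grip_force: 0.0
```

```bash
python3 - <<'E'
from h import *
s=manip.get_state(); c=manip.calibration("wrist"); im=manip.read_camera("wrist")
np.save("w4.npy",c,allow_pickle=True)
print(s["t"],s["eef_pos"],s["tcp_rot"],s["force"],s["grip_width"])
cv2.imwrite("pics/w4.png",im[:,:,::-1]); cv2.imwrite("pics/w4c.png",cv2.resize(im[150:400,110:470,::-1],None,fx=2.2,fy=2.2,interpolation=cv2.INTER_CUBIC))
E
```

```text
4.5 [ 0.60350201 -0.19014017  0.1032602 ] [3.13997667e+00 3.92662327e-04 1.39159519e+00] [ 0.70172806 -0.66432844  0.57496948] 0.2978418879152651
```

View pics/w4c.png

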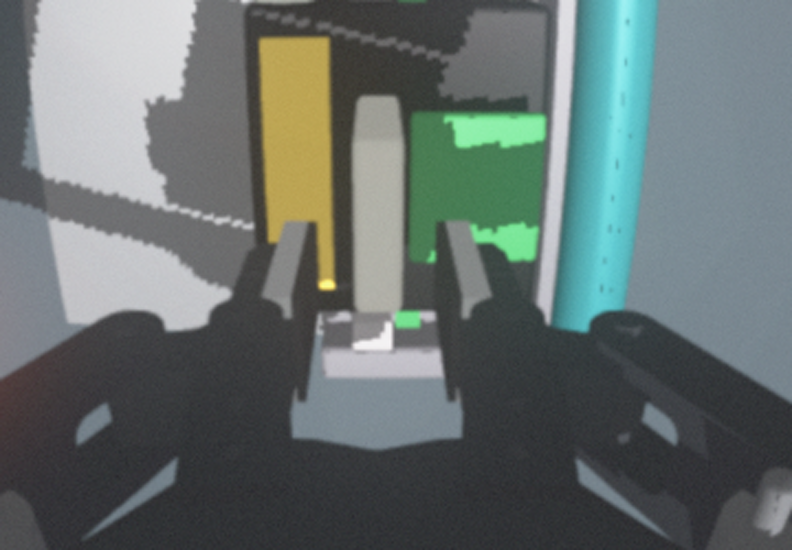

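The handle (crop 353–404) is centred between the fingers (inner faces 316 and 437), and the button is under the right finger. I'll go down over the handle, staying above the highest the button can be, then narrow the fingers.

Request:
{"name": "jog_arm", "arguments": {"series": [{"x": 0, "y": 0, "z": 9, "ax": 0, "ay": 0, "az": 0, "fingers": 0.3}, {"x": 0, "y": 0, "z": 9, "ax": 0, "ay": 0, "az": 0, "fingers": 0.3}, {"x": 0, "y": 0, "z": 9, "ax": 0, "ay": 0, "az": 0, "fingers": 0.25}, {"x": 0, "y": 0, "z": 0, "ax": 0, "ay": 0, "az": 0, "fingers": 0.2}, {"x": 0, "y": 0, "z": 0, "ax": 0, "ay": 0, "az": 0, "fingers": 0.2}, {"x": 0, "y": 0, "z": 0, "ax": 0, "ay": 0, "az": 0, "fingers": 0.2}]}}

```text
t: 5.3
eef_pos: [0.6032, -0.19, 0.0758]
tcp_rot: [3.141, 0.0, 1.392]
force: [0.9, -0.2, 0.2]
grip_width: 0.205
grip_force: 0.0
```

```bash
python3 - <<'E'
from h import *
c=np.load("w4.npy",allow_pickle=True).item()
for z in (.044,.048,.052,.056,.06):
    q=[onz("wrist",110+u/2.2,150+v/2.2,z,c) for u,v in [(411,113),(546,115),(540,262),(411,262)]]
    print(z,[round(1000*np.linalg.norm(q[i]-q[j]),1) for i,j in ((0,1),(1,2),(3,0))])
s=manip.get_state(); print(s["eef_pos"],s["force"],s["grip_width"])
E
```

```text
0.044 [np.float64(38.2), np.float64(45.9), np.float64(45.6)]
0.048 [np.float64(37.4), np.float64(44.9), np.float64(44.6)]
0.052 [np.float64(36.6), np.float64(43.9), np.float64(43.7)]
0.056 [np.float64(35.8), np.float64(43.0), np.float64(42.7)]
0.06 [np.float64(35.0), np.float64(42.0), np.float64(41.8)]
[ 0.6031709  -0.19000831  0.07578267] [ 0.85268859 -0.19364891  0.20150698] 0.20531385998746435
```

The image puts the button top near z 0.050. I'll step down and feel for it.

Request:
{"name": "jog_arm", "arguments": {"series": [{"x": 0, "y": 0, "z": 3, "ax": 0, "ay": 0, "az": 0, "fingers": 0.19}, {"x": 0, "y": 0, "z": 3, "ax": 0, "ay": 0, "az": 0, "fingers": 0.19}, {"x": 0, "y": 0, "z": 3, "ax": 0, "ay": 0, "az": 0, "fingers": 0.19}, {"x": 0, "y": 0, "z": 0, "ax": 0, "ay": 0, "az": 0, "fingers": 0.19}, {"x": 0, "y": 0, "z": 0, "ax": 0, "ay": 0, "az": 0, "fingers": 0.19}]}}

```text
t: 5.92
eef_pos: [0.6028, -0.1898, 0.0663]
tcp_rot: [-3.142, -0.0, 1.392]
force: [1.8, -0.6, 0.3]
grip_width: 0.19
grip_force: 0.0
```

Request:
{"name": "jog_arm", "arguments": {"series": [{"x": 0, "y": 0, "z": 1, "ax": 0, "ay": 0, "az": 0, "fingers": 0.19}, {"x": 0, "y": 0, "z": 1, "ax": 0, "ay": 0, "az": 0, "fingers": 0.19}, {"x": 0, "y": 0, "z": 0, "ax": 0, "ay": 0, "az": 0, "fingers": 0.19}, {"x": 0, "y": 0, "z": 0, "ax": 0, "ay": 0, "az": 0, "fingers": 0.19}]}}

```text
t: 6.42
eef_pos: [0.6028, -0.1898, 0.0643]
tcp_rot: [-3.142, -0.0, 1.392]
force: [0.1, 0.9, 0.4]
grip_width: 0.191
grip_force: 0.0
```

Request:
{"name": "jog_arm", "arguments": {"series": [{"x": 0, "y": 0, "z": 1, "ax": 0, "ay": 0, "az": 0, "fingers": 0.19}, {"x": 0, "y": 0, "z": 1, "ax": 0, "ay": 0, "az": 0, "fingers": 0.19}, {"x": 0, "y": 0, "z": 0, "ax": 0, "ay": 0, "az": 0, "fingers": 0.19}, {"x": 0, "y": 0, "z": 0, "ax": 0, "ay": 0, "az": 0, "fingers": 0.19}]}}

```text
t: 6.92
eef_pos: [0.6029, -0.1899, 0.0623]
tcp_rot: [3.142, -0.0, 1.392]
force: [-0.4, -0.0, 0.5]
grip_width: 0.192
grip_force: 0.0
```

Request:
{"name": "jog_arm", "arguments": {"series": [{"x": 0, "y": 0, "z": 1, "ax": 0, "ay": 0, "az": 0, "fingers": 0.19}, {"x": 0, "y": 0, "z": 1, "ax": 0, "ay": 0, "az": 0, "fingers": 0.19}, {"x": 0, "y": 0, "z": 0, "ax": 0, "ay": 0, "az": 0, "fingers": 0.19}, {"x": 0, "y": 0, "z": 0, "ax": 0, "ay": 0, "az": 0, "fingers": 0.19}]}}

```text
t: 7.42
eef_pos: [0.6031, -0.1899, 0.0607]
tcp_rot: [3.141, 0.0, 1.392]
force: [-0.9, 0.4, 2.7]
grip_width: 0.191
grip_force: 1.8
```

Contact, at about 2.3 N. I'll press on in small steps.

Request:
{"name": "jog_arm", "arguments": {"series": [{"x": 0, "y": 0, "z": 1, "ax": 0, "ay": 0, "az": 0, "fingers": 0.19}, {"x": 0, "y": 0, "z": 1, "ax": 0, "ay": 0, "az": 0, "fingers": 0.19}, {"x": 0, "y": 0, "z": 0, "ax": 0, "ay": 0, "az": 0, "fingers": 0.19}, {"x": 0, "y": 0, "z": 0, "ax": 0, "ay": 0, "az": 0, "fingers": 0.19}]}}

```text
t: 7.92
eef_pos: [0.6032, -0.19, 0.059]
tcp_rot: [3.141, 0.0, 1.392]
force: [-1.8, 0.3, 6.9]
grip_width: 0.187
grip_force: 3.0
```

Request:
{"name": "jog_arm", "arguments": {"series": [{"x": 0, "y": 0, "z": 1, "ax": 0, "ay": 0, "az": 0, "fingers": 0.19}, {"x": 0, "y": 0, "z": 0, "ax": 0, "ay": 0, "az": 0, "fingers": 0.19}, {"x": 0, "y": 0, "z": 0, "ax": 0, "ay": 0, "az": 0, "fingers": 0.19}, {"x": 0, "y": 0, "z": 0, "ax": 0, "ay": 0, "az": 0, "fingers": 0.19}]}}

```text
t: 8.43
eef_pos: [0.6033, -0.19, 0.0583]
tcp_rot: [3.141, 0.0, 1.392]
force: [-1.7, 1.2, 6.8]
grip_width: 0.188
grip_force: 3.6
```

Request:
{"name": "jog_arm", "arguments": {"series": [{"x": 0, "y": 0, "z": 1, "ax": 0, "ay": 0, "az": 0, "fingers": 0.19}, {"x": 0, "y": 0, "z": 0.7, "ax": 0, "ay": 0, "az": 0, "fingers": 0.19}, {"x": 0, "y": 0, "z": 0, "ax": 0, "ay": 0, "az": 0, "fingers": 0.19}, {"x": 0, "y": 0, "z": 0, "ax": 0, "ay": 0, "az": 0, "fingers": 0.19}]}}

```text
t: 8.93
eef_pos: [0.6034, -0.1901, 0.057]
tcp_rot: [3.141, 0.0, 1.392]
force: [-3.3, 0.7, 9.6]
grip_width: 0.192
grip_force: 4.5
```

```bash
python3 - <<'E'
from h import *
F=[];Z=[]
for i in range(6):
    manip.read_camera("wrist"); s=manip.get_state(); F.append(s["force"]); Z.append(s["eef_pos"][2])
print(np.mean(F,0),np.std(F,0),np.mean(Z))
E
```

```text
[-2.79451007  1.38167722  9.11107382] [0.55772612 0.34464867 0.68831593] 0.05699023134040326
```

The average net press is 8.7 N, about 4.5 mm down. Now I'll grip the handle.

Request:
{"name": "jog_arm", "arguments": {"series": [{"x": 0, "y": 0, "z": 0, "ax": 0, "ay": 0, "az": 0, "fingers": 0.16}, {"x": 0, "y": 0, "z": 0, "ax": 0, "ay": 0, "az": 0, "fingers": 0.14}, {"x": 0, "y": 0, "z": 0, "ax": 0, "ay": 0, "az": 0, "fingers": 0.1}, {"x": 0, "y": 0, "z": 0, "ax": 0, "ay": 0, "az": 0, "fingers": 0}, {"x": 0, "y": 0, "z": 0, "ax": 0, "ay": 0, "az": 0, "fingers": 0}, {"x": 0, "y": 0, "z": 0, "ax": 0, "ay": 0, "az": 0, "fingers": 0}], "newtons": 40}}

```text
t: 9.98
eef_pos: [0.604, -0.1902, 0.0576]
tcp_rot: [3.139, 0.0, 1.392]
force: [-2.5, 1.6, 10.4]
grip_width: 0.134
grip_force: 42.0
```

```bash
python3 - <<'E'
from h import *
F=[];Z=[]
for i in range(6):
    manip.read_camera("wrist"); s=manip.get_state(); F.append(s["force"]); Z.append(s["eef_pos"])
print(np.mean(F,0),np.mean(Z,0),s["tcp_rot"],s["grip_width"],s["grip_force"],s["t"])
E
```

```text
[-2.1502032   1.26316285  9.94318286] [ 0.60399146 -0.19017924  0.05758396] [3.13909017e+00 3.79498653e-04 1.39173908e+00] 0.1362035229810968 41.96647554519586 10.275
```

Request:
{"name": "jog_arm", "arguments": {"series": [{"x": 0, "y": 0, "z": -0.4, "ax": 0, "ay": 0, "az": 0, "fingers": 0}, {"x": 0, "y": 0, "z": -0.3, "ax": 0, "ay": 0, "az": 0, "fingers": 0}, {"x": 0, "y": -0.7, "z": 0, "ax": 0, "ay": 0, "az": 0, "fingers": 0}, {"x": 0, "y": -0.7, "z": 0, "ax": 0, "ay": 0, "az": 0, "fingers": 0}, {"x": 0, "y": -0.7, "z": 0, "ax": 0, "ay": 0, "az": 0, "fingers": 0}, {"x": 0, "y": -0.7, "z": 0, "ax": 0, "ay": 0, "az": 0, "fingers": 0}, {"x": 0, "y": 0, "z": 0, "ax": 0, "ay": 0, "az": 0, "fingers": 0}]}}

```text
t: 11.15
eef_pos: [0.6016, -0.19, 0.0576]
tcp_rot: [3.137, 0.001, 1.391]
force: [4.2, 0.1, 6.9]
grip_width: 0.134
grip_force: 42.0
```

Request:
{"name": "jog_arm", "arguments": {"series": [{"x": 0, "y": -1, "z": 0, "ax": 0, "ay": 0, "az": 0, "fingers": 0}, {"x": 0, "y": -1, "z": 0, "ax": 0, "ay": 0, "az": 0, "fingers": 0}, {"x": 0, "y": -1, "z": 0, "ax": 0, "ay": 0, "az": 0, "fingers": 0}, {"x": 0, "y": 0, "z": 0, "ax": 0, "ay": 0, "az": 0, "fingers": 0}]}}

```text
t: 11.65
eef_pos: [0.5985, -0.1895, 0.0576]
tcp_rot: [3.138, 0.001, 1.391]
force: [4.4, -1.2, 6.4]
grip_width: 0.137
grip_force: 42.1
```

It slides freely at about 4 N, so the catches have passed. I'll keep pulling.

Request:
{"name": "jog_arm", "arguments": {"series": [{"x": 0, "y": -2, "z": 0, "ax": 0, "ay": 0, "az": 0, "fingers": 0}, {"x": 0, "y": -2, "z": 0, "ax": 0, "ay": 0, "az": 0, "fingers": 0}, {"x": 0, "y": -3, "z": 0, "ax": 0, "ay": 0, "az": 0, "fingers": 0}, {"x": 0, "y": -3, "z": 0, "ax": 0, "ay": 0, "az": 0, "fingers": 0}, {"x": 0, "y": -3, "z": 0, "ax": 0, "ay": 0, "az": 0, "fingers": 0}, {"x": 0, "y": -3, "z": 0, "ax": 0, "ay": 0, "az": 0, "fingers": 0}, {"x": 0, "y": -3, "z": 0, "ax": 0, "ay": 0, "az": 0, "fingers": 0}, {"x": 0, "y": -3, "z": 0, "ax": 0, "ay": 0, "az": 0, "fingers": 0}]}}

```text
t: 12.65
eef_pos: [0.5769, -0.1856, 0.0576]
tcp_rot: [3.138, 0.001, 1.391]
force: [11.0, -1.8, 20.4]
grip_width: 0.137
grip_force: 45.4
```

```bash
python3 - <<'E'
from h import *
F=[];Z=[]
for i in range(5):
    manip.read_camera("wrist"); s=manip.get_state(); F.append(s["force"]); Z.append(s["eef_pos"])
print(np.round(F,1),np.mean(Z,0),s["tcp_rot"],s["wrist_torque"],s["grip_width"],s["grip_force"],s["t"])
E
```

```text
[[ 4.9 -1.1 15.3]
 [ 3.2 -1.4  7.5]
 [ 2.9 -0.9  7.1]
 [ 3.  -0.3  8.4]
 [ 2.7 -1.   8. ]] [ 0.57640294 -0.18553539  0.05758227] [3.13902775e+00 8.86593926e-04 1.39142926e+00] [-0.09713404 -0.48596996 -0.01330726] 0.1338126469184066 42.70692139689345 12.9
```

The spike was only a transient while moving and settled to 8 N. It's 27 mm out now, so I'll unload a little and continue gently.

Request:
{"name": "jog_arm", "arguments": {"series": [{"x": 0, "y": 0, "z": -0.4, "ax": 0, "ay": 0, "az": 0, "fingers": 0}, {"x": 0, "y": 0, "z": -0.4, "ax": 0, "ay": 0, "az": 0, "fingers": 0}, {"x": 0, "y": -1, "z": 0, "ax": 0, "ay": 0, "az": 0, "fingers": 0}, {"x": 0, "y": -2, "z": 0, "ax": 0, "ay": 0, "az": 0, "fingers": 0}, {"x": 0, "y": -2, "z": 0, "ax": 0, "ay": 0, "az": 0, "fingers": 0}, {"x": 0, "y": -2, "z": 0, "ax": 0, "ay": 0, "az": 0, "fingers": 0}, {"x": 0, "y": -2, "z": 0, "ax": 0, "ay": 0, "az": 0, "fingers": 0}]}}

```text
t: 13.78
eef_pos: [0.5672, -0.1835, 0.0576]
tcp_rot: [3.14, 0.0, 1.392]
force: [6.5, -2.0, 0.3]
grip_width: 0.128
grip_force: 41.2
```

Request:
{"name": "jog_arm", "arguments": {"series": [{"x": 0, "y": -2, "z": 0, "ax": 0, "ay": 0, "az": 0, "fingers": 0}, {"x": 0, "y": -2, "z": 0, "ax": 0, "ay": 0, "az": 0, "fingers": 0}, {"x": 0, "y": -2, "z": 0, "ax": 0, "ay": 0, "az": 0, "fingers": 0}, {"x": 0, "y": -2, "z": 0, "ax": 0, "ay": 0, "az": 0, "fingers": 0}, {"x": 0, "y": -2, "z": 0, "ax": 0, "ay": 0, "az": 0, "fingers": 0}, {"x": 0, "y": -2, "z": 0, "ax": 0, "ay": 0, "az": 0, "fingers": 0}, {"x": 0, "y": -2, "z": 0, "ax": 0, "ay": 0, "az": 0, "fingers": 0}, {"x": 0, "y": -2, "z": 0, "ax": 0, "ay": 0, "az": 0, "fingers": 0}]}}

```text
t: 14.78
eef_pos: [0.5515, -0.1806, 0.0576]
tcp_rot: [3.14, 0.0, 1.392]
force: [10.6, -2.8, 7.5]
grip_width: 0.137
grip_force: 43.0
```

Request:
{"name": "jog_arm", "arguments": {"series": [{"x": 0, "y": -2, "z": 0, "ax": 0, "ay": 0, "az": 0, "fingers": 0}, {"x": 0, "y": -2, "z": 0, "ax": 0, "ay": 0, "az": 0, "fingers": 0}, {"x": 0, "y": -2, "z": 0, "ax": 0, "ay": 0, "az": 0, "fingers": 0}, {"x": 0, "y": -2, "z": 0, "ax": 0, "ay": 0, "az": 0, "fingers": 0}, {"x": 0, "y": -2, "z": 0, "ax": 0, "ay": 0, "az": 0, "fingers": 0}, {"x": 0, "y": -2, "z": 0, "ax": 0, "ay": 0, "az": 0, "fingers": 0}, {"x": 0, "y": -2, "z": 0, "ax": 0, "ay": 0, "az": 0, "fingers": 0}, {"x": 0, "y": -2, "z": 0, "ax": 0, "ay": 0, "az": 0, "fingers": 0}]}}

```text
t: 15.78
eef_pos: [0.5357, -0.1778, 0.0576]
tcp_rot: [3.14, 0.0, 1.392]
force: [9.8, -1.8, 8.8]
grip_width: 0.133
grip_force: 43.3
```

Request:
{"name": "jog_arm", "arguments": {"series": [{"x": 0, "y": -2, "z": 0, "ax": 0, "ay": 0, "az": 0, "fingers": 0}, {"x": 0, "y": -2, "z": 0, "ax": 0, "ay": 0, "az": 0, "fingers": 0}, {"x": 0, "y": -2, "z": 0, "ax": 0, "ay": 0, "az": 0, "fingers": 0}, {"x": 0, "y": -2, "z": 0, "ax": 0, "ay": 0, "az": 0, "fingers": 0}, {"x": 0, "y": -2, "z": 0, "ax": 0, "ay": 0, "az": 0, "fingers": 0}, {"x": 0, "y": -2, "z": 0, "ax": 0, "ay": 0, "az": 0, "fingers": 0}, {"x": 0, "y": -2, "z": 0, "ax": 0, "ay": 0, "az": 0, "fingers": 0}, {"x": 0, "y": 0, "z": 0, "ax": 0, "ay": 0, "az": 0, "fingers": 0}, {"x": 0, "y": 0, "z": -2, "ax": 0, "ay": 0, "az": 0, "fingers": 0}, {"x": 0, "y": 0, "z": -3, "ax": 0, "ay": 0, "az": 0, "fingers": 0}, {"x": 0, "y": 0, "z": -3, "ax": 0, "ay": 0, "az": 0, "fingers": 0}, {"x": 0, "y": 0, "z": 0, "ax": 0, "ay": 0, "az": 0, "fingers": 0}], "newtons": 50}}

```text
t: 17.27
eef_pos: [0.5204, -0.1746, 0.0642]
tcp_rot: [-3.139, -0.001, 1.392]
force: [0.2, 0.7, -3.9]
grip_width: 0.13
grip_force: 52.6
```

It's free and hanging level, with a weight of about 4 N. Next: lift, carry to the tray, and turn to the tray's yaw.

Request:
{"name": "jog_arm", "arguments": {"series": [{"x": 0, "y": 0, "z": -5, "ax": 0, "ay": 0, "az": 0, "fingers": 0}, {"x": 0, "y": 0, "z": -10, "ax": 0, "ay": 0, "az": 0, "fingers": 0}, {"x": 0, "y": 0, "z": -15, "ax": 0, "ay": 0, "az": 0, "fingers": 0}, {"x": 0, "y": 0, "z": -15, "ax": 0, "ay": 0, "az": 0, "fingers": 0}, {"x": 0, "y": 0, "z": -15, "ax": 0, "ay": 0, "az": 0, "fingers": 0}, {"x": 0, "y": 0, "z": -15, "ax": 0, "ay": 0, "az": 0, "fingers": 0}, {"x": 0, "y": 0, "z": -10, "ax": 0, "ay": 0, "az": 0, "fingers": 0}, {"x": 0, "y": 0, "z": -5, "ax": 0, "ay": 0, "az": 0, "fingers": 0}, {"x": 0, "y": 0, "z": 0, "ax": 0, "ay": 0, "az": 0, "fingers": 0}]}}

```text
t: 18.4
eef_pos: [0.5214, -0.1751, 0.1552]
tcp_rot: [3.141, 0.0, 1.392]
force: [-0.5, 0.4, -3.7]
grip_width: 0.134
grip_force: 52.6
```

Request:
{"name": "jog_arm", "arguments": {"series": [{"x": 10, "y": 0, "z": 0, "ax": 0, "ay": 0, "az": 0, "fingers": 0}, {"x": 20, "y": 1, "z": 0, "ax": 0, "ay": 0, "az": 0, "fingers": 0}, {"x": 25, "y": 2, "z": 0, "ax": 0, "ay": 0, "az": 0, "fingers": 0}, {"x": 25, "y": 2, "z": 0, "ax": 0, "ay": 0, "az": 0, "fingers": 0}, {"x": 25, "y": 2, "z": 0, "ax": 0, "ay": 0, "az": 0, "fingers": 0}, {"x": 25, "y": 2, "z": 0, "ax": 0, "ay": 0, "az": 0, "fingers": 0}, {"x": 25, "y": 2, "z": 0, "ax": 0, "ay": 0, "az": 0, "fingers": 0}, {"x": 25, "y": 2, "z": 0, "ax": 0, "ay": 0, "az": 0, "fingers": 0}, {"x": 25, "y": 2, "z": 0, "ax": 0, "ay": 0, "az": 0, "fingers": 0}, {"x": 25, "y": 2, "z": 0, "ax": 0, "ay": 0, "az": 0, "fingers": 0}, {"x": 25, "y": 2, "z": 0, "ax": 0, "ay": 0, "az": 0, "fingers": 0}, {"x": 25, "y": 2, "z": 0, "ax": 0, "ay": 0, "az": 0, "fingers": 0}, {"x": 25, "y": 2, "z": 0, "ax": 0, "ay": 0, "az": 0, "fingers": 0}, {"x": 25, "y": 1, "z": 0, "ax": 0, "ay": 0, "az": 0, "fingers": 0}, {"x": 25, "y": 0, "z": 0, "ax": 0, "ay": 0, "az": 0, "fingers": 0}, {"x": 25, "y": 0, "z": 0, "ax": 0, "ay": 0, "az": 0, "fingers": 0}, {"x": 15, "y": 0, "z": 0, "ax": 0, "ay": 0, "az": 0, "fingers": 0}, {"x": 5, "y": 0, "z": 0, "ax": 0, "ay": 0, "az": 0, "fingers": 0}]}}

```text
t: 20.65
eef_pos: [0.6161, 0.2153, 0.1549]
tcp_rot: [-3.141, 0.0, 1.393]
force: [-0.2, -0.0, -4.0]
grip_width: 0.134
grip_force: 52.6
```

Request:
{"name": "jog_arm", "arguments": {"series": [{"x": 0, "y": 0, "z": 0, "ax": 0, "ay": 0, "az": -4, "fingers": 0}, {"x": 0, "y": 0, "z": 0, "ax": 0, "ay": 0, "az": -6, "fingers": 0}, {"x": 0, "y": 0, "z": 0, "ax": 0, "ay": 0, "az": -6, "fingers": 0}, {"x": 0, "y": 0, "z": 0, "ax": 0, "ay": 0, "az": -6, "fingers": 0}, {"x": 0, "y": 0, "z": 0, "ax": 0, "ay": 0, "az": -2, "fingers": 0}, {"x": 0, "y": 0, "z": 0, "ax": 0, "ay": 0, "az": 0, "fingers": 0}, {"x": 0, "y": 0, "z": 0, "ax": 0, "ay": 0, "az": 0, "fingers": 0}]}}

```text
t: 21.52
eef_pos: [0.6163, 0.214, 0.1551]
tcp_rot: [-3.141, 0.0, 1.809]
force: [0.1, -1.0, -2.6]
grip_width: 0.131
grip_force: 52.6
```

```bash
python3 - <<'E'
from h import *
s=manip.get_state(); im=manip.read_camera("wrist"); cv2.imwrite("pics/w5.png",im[:,:,::-1])
print(s["t"],s["eef_pos"],s["tcp_rot"],s["force"],s["grip_width"])
E
```

```text
21.525 [0.61627414 0.21404633 0.15508844] [-3.14148603e+00  5.95197443e-05  1.80941905e+00] [ 0.08302457 -0.9696471  -2.64949298] 0.13070146049038953
```

View pics/w5.png

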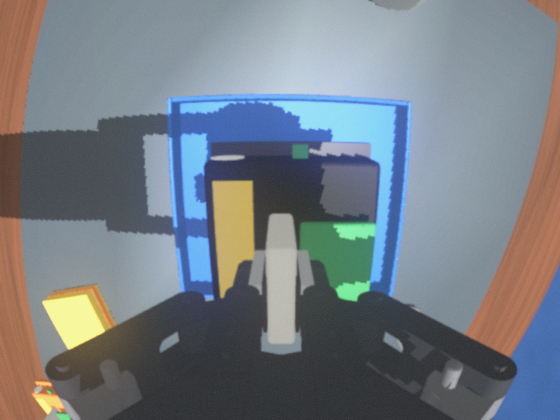

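The cartridge hangs level and square over the tray (tray rims at x 172 and 408, cartridge 208–378). I'll lower it.

Request:
{"name": "jog_arm", "arguments": {"series": [{"x": 0, "y": 0, "z": 6, "ax": 0, "ay": 0, "az": 0, "fingers": 0}, {"x": 0, "y": 0, "z": 12, "ax": 0, "ay": 0, "az": 0, "fingers": 0}, {"x": 0, "y": 0, "z": 14, "ax": 0, "ay": 0, "az": 0, "fingers": 0}, {"x": 0, "y": 0, "z": 14, "ax": 0, "ay": 0, "az": 0, "fingers": 0}, {"x": 0, "y": 0, "z": 14, "ax": 0, "ay": 0, "az": 0, "fingers": 0}, {"x": 0, "y": 0, "z": 12, "ax": 0, "ay": 0, "az": 0, "fingers": 0}, {"x": 0, "y": 0, "z": 8, "ax": 0, "ay": 0, "az": 0, "fingers": 0}, {"x": 0, "y": 0, "z": 6, "ax": 0, "ay": 0, "az": 0, "fingers": 0}, {"x": 0, "y": 0, "z": 4, "ax": 0, "ay": 0, "az": 0, "fingers": 0}, {"x": 0, "y": 0, "z": 2, "ax": 0, "ay": 0, "az": 0, "fingers": 0}, {"x": 0, "y": 0, "z": 0, "ax": 0, "ay": 0, "az": 0, "fingers": 0}, {"x": 0, "y": 0, "z": 0, "ax": 0, "ay": 0, "az": 0, "fingers": 0}]}}

```text
t: 23.08
eef_pos: [0.6165, 0.2143, 0.0635]
tcp_rot: [3.141, -0.0, 1.81]
force: [-0.1, 0.2, -2.5]
grip_width: 0.134
grip_force: 52.6
```

Request:
{"name": "jog_arm", "arguments": {"series": [{"x": 0, "y": 0, "z": 1, "ax": 0, "ay": 0, "az": 0, "fingers": 0}, {"x": 0, "y": 0, "z": 1, "ax": 0, "ay": 0, "az": 0, "fingers": 0}, {"x": 0, "y": 0, "z": 0.7, "ax": 0, "ay": 0, "az": 0, "fingers": 0}, {"x": 0, "y": 0, "z": 0, "ax": 0, "ay": 0, "az": 0, "fingers": 0}, {"x": 0, "y": 0, "z": 0, "ax": 0, "ay": 0, "az": 0, "fingers": 0}]}}

```text
t: 23.7
eef_pos: [0.6163, 0.2142, 0.0604]
tcp_rot: [3.142, -0.0, 1.811]
force: [-0.2, -0.2, -3.2]
grip_width: 0.131
grip_force: 52.6
```

Request:
{"name": "jog_arm", "arguments": {"series": [{"x": 0, "y": 0, "z": 0.7, "ax": 0, "ay": 0, "az": 0, "fingers": 0}, {"x": 0, "y": 0, "z": 0.7, "ax": 0, "ay": 0, "az": 0, "fingers": 0}, {"x": 0, "y": 0, "z": 0.6, "ax": 0, "ay": 0, "az": 0, "fingers": 0}, {"x": 0, "y": 0, "z": 0, "ax": 0, "ay": 0, "az": 0, "fingers": 0}, {"x": 0, "y": 0, "z": 0, "ax": 0, "ay": 0, "az": 0, "fingers": 0}]}}

```text
t: 24.32
eef_pos: [0.6163, 0.2142, 0.0584]
tcp_rot: [3.142, -0.0, 1.811]
force: [-0.6, -0.7, -2.8]
grip_width: 0.129
grip_force: 52.6
```

Request:
{"name": "jog_arm", "arguments": {"series": [{"x": 0, "y": 0, "z": 0.5, "ax": 0, "ay": 0, "az": 0, "fingers": 0}, {"x": 0, "y": 0, "z": 0.5, "ax": 0, "ay": 0, "az": 0, "fingers": 0}, {"x": 0, "y": 0, "z": 0.3, "ax": 0, "ay": 0, "az": 0, "fingers": 0}, {"x": 0, "y": 0, "z": 0, "ax": 0, "ay": 0, "az": 0, "fingers": 0}, {"x": 0, "y": 0, "z": 0, "ax": 0, "ay": 0, "az": 0, "fingers": 0}]}}

```text
t: 24.95
eef_pos: [0.6163, 0.2143, 0.0578]
tcp_rot: [-3.142, 0.0, 1.811]
force: [-3.5, -1.2, 4.6]
grip_width: 0.131
grip_force: 53.7
```

It's on the tray floor. I'll loosen the grip slightly, rise straight up, then open.

Request:
{"name": "jog_arm", "arguments": {"series": [{"x": 0, "y": 0, "z": 0, "ax": 0, "ay": 0, "az": 0, "fingers": 0.2}, {"x": 0, "y": 0, "z": 0, "ax": 0, "ay": 0, "az": 0, "fingers": 0.2}, {"x": 0, "y": 0, "z": 0, "ax": 0, "ay": 0, "az": 0, "fingers": 0.2}, {"x": 0, "y": 0, "z": -2, "ax": 0, "ay": 0, "az": 0, "fingers": 0.2}, {"x": 0, "y": 0, "z": -3, "ax": 0, "ay": 0, "az": 0, "fingers": 0.2}, {"x": 0, "y": 0, "z": -3, "ax": 0, "ay": 0, "az": 0, "fingers": 0.25}, {"x": 0, "y": 0, "z": -4, "ax": 0, "ay": 0, "az": 0, "fingers": 0.3}, {"x": 0, "y": 0, "z": 0, "ax": 0, "ay": 0, "az": 0, "fingers": 0.35}], "newtons": 20}}

```text
t: 25.95
eef_pos: [0.6167, 0.2143, 0.0695]
tcp_rot: [3.141, -0.0, 1.811]
force: [-0.4, 0.7, -0.4]
grip_width: 0.349
grip_force: 0.0
```

Request:
{"name": "jog_arm", "arguments": {"series": [{"x": 0, "y": 0, "z": -8, "ax": 0, "ay": 0, "az": 0, "fingers": 0.4}, {"x": 0, "y": 0, "z": -15, "ax": 0, "ay": 0, "az": 0, "fingers": 0.4}, {"x": 0, "y": 0, "z": -25, "ax": 0, "ay": 0, "az": 0, "fingers": 0.4}, {"x": 0, "y": 0, "z": -25, "ax": 0, "ay": 0, "az": 0, "fingers": 0.4}, {"x": 0, "y": 0, "z": -25, "ax": 0, "ay": 0, "az": 0, "fingers": 0.4}, {"x": 0, "y": 0, "z": -25, "ax": 0, "ay": 0, "az": 0, "fingers": 0.4}, {"x": 0, "y": 0, "z": -15, "ax": 0, "ay": 0, "az": 0, "fingers": 0.4}, {"x": 0, "y": 0, "z": 0, "ax": 0, "ay": 0, "az": 0, "fingers": 0.4}, {"x": 0, "y": 0, "z": 0, "ax": 0, "ay": 0, "az": 0, "fingers": 0.4}]}}

```text
t: 27.08
eef_pos: [0.6157, 0.2141, 0.206]
tcp_rot: [-3.14, -0.0, 1.811]
force: [-0.6, -0.4, 0.6]
grip_width: 0.397
grip_force: 0.0
```

```bash
python3 - <<'E'
from h import *
im=manip.read_camera("scene"); cv2.imwrite("pics/end.png",im[:,:,::-1]); w=manip.read_camera("wrist")
cv2.imwrite("pics/end2.png",np.hstack([cv2.resize(im[130:330,60:480],(400,300)),cv2.resize(w,(400,300))])[:,:,::-1]); s=manip.get_state(); print(s["t"],s["eef_pos"],s["force"])
E
```

```text
27.175 [0.61552714 0.21403206 0.20540511] [-0.38953617  0.13903964 -0.07488504]
```

View pics/end2.png

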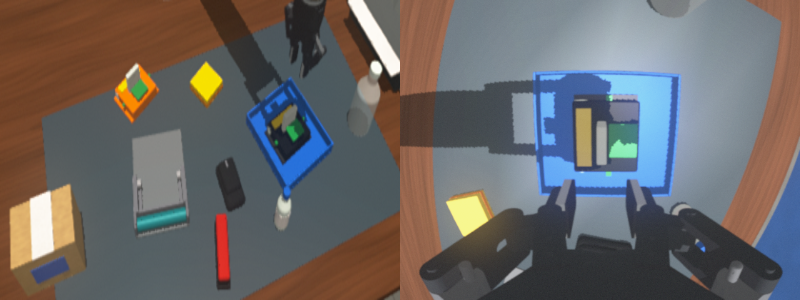

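The cartridge lies flat and square in the tray (right half at about (606,132)), the drum unit is empty, and nothing else has moved. I'm handing in.

```bash
python3 -c "
from bench import manip
print(manip.job_done())"
```

```text
the job is handed in; nothing more can be done
None
```

I pulled the spent cartridge out of the drum unit with its button held down and set it flat in the blue tray; the job was handed in at about 27 s, with the gripper clear and the other things on the desk where they were.

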